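# Flip the status paddle of the cast stand

## Robot

A 6-joint arm with a two-finger parallel gripper is mounted at the origin on a cart in front of the work surface, level with it; the furniture and walls round the work are solid. World frame = base frame: x ahead of the robot, y to its left, z up, the work surface at z = 0. Lengths are in m, angles in rad, forces in N, time in s.
With the tool pointing down it reaches from about 0.375 to 0.9 m from the base axis. Payload 3.1 kg.
Tool frame: the origin (TCP) lies between the finger pads; the fingertips stand 17 mm ahead of it and the grasp point (between the pads) lies 2 mm behind it; z points along the fingers, y is the line along which they close (so a half turn about z gives the same grasp; the last joint's range is limited). The gripper opens to 85 mm and grips with 20 to 120 N. Pads are 22 mm wide; open, the fingers measure 114 mm over their backs; the gripper's body (76 mm by 85 mm) begins 54 mm behind the grasp point. The pads swing forward as they close: fully open they stand 13 mm farther back than shut.
Start: joints at [-1.294, 0.527, 1.433, -0, 1.181, -0.178], TCP at [0.275, -0.561, 0.248] pointing down, gripper open.
Joint ranges: [-3.08, 3.08], [-0.75, 2.2], [0.22, 2.44], [-1.43, 4.57], [0, 2.65], [-2.85, 2.85]. Speed limits (rad/s): [2.79, 2.79, 3.14, 3.14, 3.14, 3.14].

## Interface

Orientations are given as a unit quaternion [x, y, z, w].
In Python, from station import sense, vision, order gives the robot as it stands.
- The arm moves only by the shell command python3 -m crank 'ROWS' [OPENING] [FORCE]. ROWS is JSON, a list of rows, each an object with "dp": the shift along the world's x, y, z in units of 30 mm (1.0 is 30 mm), a list of three; "angular": the turn, a rotation vector about the world's x, y, z in degrees, a list of three. In form: [{"dp": [dx, dy, dz], "angular": [ax, ay, az]}, ...]. A call has 1 to 20 rows; each row shifts and turns the commanded pose from where the row before left it; what a row does not reach is not made up. A row lasts 1/10 s, in which the tool goes at most 50 mm and 8.59 degrees, less where a joint would pass 70% of its speed; a pose out of reach is approached as far as the arm can. A call is refused whole if a number of a shift passes 1 or a number of a turn 8.59, either way. A call with a gripper value outside its range is refused whole. OPENING is the closure, from 0 (fully open) to 1 (shut), set as the call begins (- or left out, the last holds). The fingers move at their own pace and stop on an object; FORCE is the grip in N (left out, the last holds). Time passes only in rows, so rows that do not move let the fingers close. It gives the time, the measured TCP pose, the force, the opening and the grip force at its end, in the units of the state.
- sense(): the state, without advancing time (a new reading comes with each control period).
- vision.snapshot(name): name is "scene" or "top" or "wrist"; returns a dict with "image" (400x640x3 uint8, blue, green, red), "range_z" (400x640 float32, m along the optical axis (not along the pixel's ray), 0 where there is no reading), "mtx" (3x3 intrinsics, pixels), "pose" (4x4, takes a point from camera to world coordinates); the wrist camera has in their place "mount" (4x4, takes a point from camera to tool coordinates, whose origin is the TCP and whose axes are the flange's). Camera axes: x right, y down, z forward; pixel columns grow to the right and rows downward; lengths in m; the calibration is good to about 2 mm. The wrist camera is an equidistant fisheye: a pixel r from the principal point sees the ray r / f radians off the axis. A picture is of the moment at which its call begins: read the wrist's pose just before it.
- order.sign_off(): hands the job in; it is judged then, once.
The state is a dict: "t": time; "q": joint angles; "qd": joint speeds; "tau": joint torques, N m; "tcp_pos": TCP position; "tool_rot": TCP orientation; "force": force on the tool from outside, world axes, zero at the start; "ft_torque": the same for the moment, N m; "finger_gap": opening from 0.0 (shut) to 1.0 (fully open); "gripper_force": force on a finger pad.
Only numpy, scipy, OpenCV 4.12 (cv2) and the standard library are available. Lean on these libraries where they do the work, as an engineer would, in place of code of your own. Each camera call takes 0.05 s, during which the arm holds its last target. There are 200 camera calls.

## Task

The white tooth cast has been checked, so turn the status paddle on the stand that carries it: flip the paddle over its pivot to the other side until it lies flat on its rests with the ring face up. Do it with light pushes and presses of the fingertips; nothing is to be gripped or lifted. Leave the paddle of the stand with the tub as it is, and leave the cast, the tub, the bottle and the little dish where they are.

Things in the scene. Friction and masses are not known exactly. Their poses are not given: they have to be found in the camera images.
- cast_stand: White stand with the white tooth cast, fixed: base plate 160 x 120 x 10 mm (x, y), two posts 70 mm high (26 mm wide along y) that hold a paddle on a level axle; the bay for it is behind them. Origin: centre of the underside; x points from paddle to bay, away from the robot within 0.45 rad; y to the left, z up. Both stands are alike; which is on the left varies.
- tub_stand: White stand with the round tub, fixed: base plate 160 x 120 x 10 mm (x, y), two posts 70 mm high (26 mm wide along y) that hold a paddle on a level axle; the bay for it is behind them. Origin: centre of the underside; x points from paddle to bay, away from the robot within 0.45 rad; y to the left, z up. Both stands are alike; which is on the left varies.
- cast_stand_pivot (a point): Middle of the paddle's axle, stand with the white tooth cast: 62 mm above the worktop, 35 mm in front of the stand's origin; axes as the stand's (x along the axle). Posts stand 36 to 42 mm either way along x. Rests, tops 60 mm up, reach 35 mm out along y beside the posts; between them 58 mm along x is free down to the base.
- tub_stand_pivot (a point): Middle of the paddle's axle, stand with the round tub: 62 mm above the worktop, 35 mm in front of the stand's origin; axes as the stand's (x along the axle). Posts stand 36 to 42 mm either way along x. Rests, tops 60 mm up, reach 35 mm out along y beside the posts; between them 58 mm along x is free down to the base.
- cast_paddle_plate (a point): End of the paddle's plate, stand with the white tooth cast: 50 mm from the axle. The plate is 4 mm thick, 56 mm wide along the axle; one face has a raised bar, the other a raised ring. Axes turn with the paddle: x along the axle, y from axle to plate end, z out of the bar face.
- cast_paddle_tail (a point): End of the paddle's grooved tail, stand with the white tooth cast: 47 mm from the axle, opposite the plate and in its plane, 32 mm wide, 4 mm thick. With the paddle at 0 it sticks out level to the stand's -y; pressing it down (about 1 N) lifts the plate. Axes turn with the paddle, as at the plate end.
- cast_paddle (a joint): Turn of the grey plastic paddle (20 g) on the stand with the white tooth cast, rad: 0 = plate flat on the stand's +y side, bar face up; 1.57 = plate upright; 3.14 = flat on the -y side, ring face up. Hard stops at 0 and 3.14. Starts between 0 and 0.15; this is the one to flip. Light hinge friction (0.012 N m): it stays at any angle where it is left.
- tub_paddle (a joint): Turn of the grey plastic paddle (20 g) on the stand with the round tub, rad: 0 = plate flat on the stand's +y side, bar face up; 1.57 = plate upright; 3.14 = flat on the -y side, ring face up. Hard stops at 0 and 3.14. Starts between 0 and 0.15 and is to be left alone. Light hinge friction (0.012 N m): it stays at any angle where it is left.
- cast: White plaster tooth cast, horseshoe shaped, 55 x 60 x 30 mm, loose, standing in the bay of its stand. Origin: centre of its underside.
- tub: Open round off-white tub, 57 mm across, 38 mm high, loose, standing in the bay of the other stand. Origin: centre of its underside.
- bottle: Small upright black dropper bottle, 21 mm across, 58 mm high, loose, on the worktop between the two stands. Origin: centre of its underside.
- dish: Small amber glass dish with a waist, 35 mm across, 22 mm high, loose, on the worktop near its front edge. Origin: centre of its underside.

How it is judged:
By the outcome, as a careful person would: the job done as asked, in the order asked, and still so for the second after the job is handed in, with the robot touching nothing.
It also fails if it takes over 38 s, if anything falls off the work surface, if the arm or the gripper's body presses on something with over 40 N, if the wrist force passes 120 N, or if a joint passes its speed limit or range.

## Working session

There is one attempt and no reset: what is moved stays moved. The work goes in short steps, Python scripts to look and compute and a shell command to move; the robot and the scene stay as the last step left them, time stands still between calls to the robot, and variables do not carry over. Pictures are saved under pics/ and viewed, at most 10 in all, crops included, and the job is handed in when it is done.

```bash
mkdir -p pics; ls
python3 - <<'E'
from station import sense, vision
import cv2,numpy as np
s=sense();print(s)
for n in("scene","top"):
    d=vision.snapshot(n);cv2.imwrite(f"pics/{n}1.png",d["image"]);np.savez(f"{n}1.npz",**d);print(d["mtx"],d["pose"])
E
```

```text
pics
{'t': 0.0, 'q': array([-1.29351421e+00,  5.28482852e-01,  1.43391121e+00,  1.41706173e-05,
        1.18140285e+00, -1.78481762e-01]), 'qd': array([-0.0003154 ,  0.00015823, -0.00050287, -0.00091802, -0.0002661 ,
        0.0001997 ]), 'tau': array([-2.37479999e-04, -4.42353129e+01, -1.78027546e+01, -2.49272834e-04,
        8.41033616e-03,  9.73294107e-06]), 'tcp_pos': array([ 0.2749422 , -0.56051403,  0.2473205 ]), 'tool_rot': array([ 9.74147099e-01,  2.25911964e-01, -4.78792850e-05, -1.10110794e-03]), 'force': array([-0.27166069, -0.5701224 , -0.41300614]), 'ft_torque': array([-0.02197984, -0.00863438,  0.02885999]), 'gripper_force': 0.0, 'finger_gap': 0.9965906668302258}
[[461.68259634   0.         324.10545296]
 [  0.         461.68259634 196.88810811]
 [  0.           0.           1.        ]] [[ 0.77789974 -0.35602826  0.51779907 -0.00253526]
 [-0.62830365 -0.42714455  0.65021693 -0.56848203]
 [-0.01032055 -0.83113863 -0.55596949  0.57168489]
 [ 0.          0.          0.          1.        ]]
[[485.63767741   0.         318.55759474]
 [  0.         485.63767741 208.28513765]
 [  0.           0.           1.        ]] [[-0.02685266 -0.9910238   0.1309609   0.31742101]
 [-0.99956965  0.02816697  0.00819352  0.00438035]
 [-0.01180874 -0.13068453 -0.99135367  1.2871984 ]
 [ 0.          0.          0.          1.        ]]
```

View pics/scene1.png

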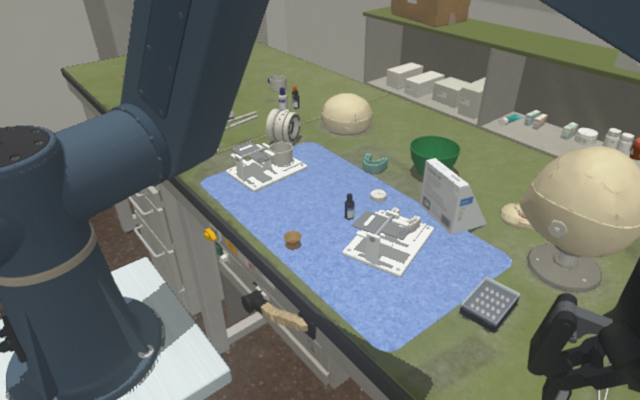

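View pics/top1.png

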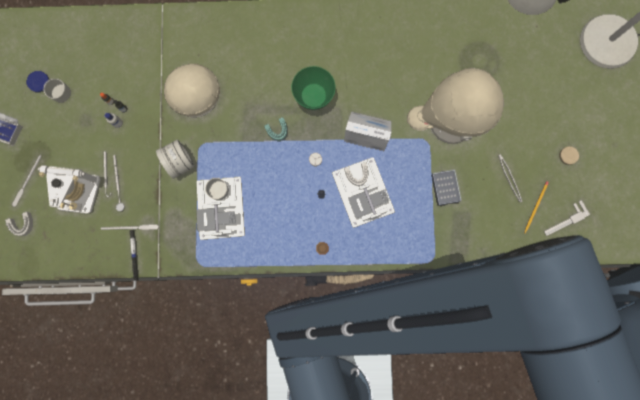

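The scene view shows the cast stand at about (388,240) and the tub stand at about (262,165). In the top view the cast stand is at (363,192) on the right, the tub stand at (220,207), the bottle at (321,194) and the dish at (322,248). I'll fit the cast stand's base plate next.

Run:
```python
import cv2,numpy as np
d=np.load("top1.npz");im=d["image"];K=d["mtx"];T=d["pose"];Z=d["range_z"]
v,u=np.mgrid[0:400,0:640]
P=np.stack([(u-K[0,2])/K[0,0]*Z,(v-K[1,2])/K[1,1]*Z,Z],-1)@T[:3,:3].T+T[:3,3]
roi=np.zeros((400,640),bool);roi[150:235,325:402]=1
x0,x1,y0,y1=328,400,150,235
print("mat z",np.median(P[240:260,340:420,2]))
m=roi&(P[...,2]>0.006)&(P[...,2]<0.016)
c=im.astype(int); m2=roi&(c[...,2]>190)&(abs(P[...,2]-.01)<.006)
for mm in(m,m2):
    n,l,st,ce=cv2.connectedComponentsWithStats(mm.astype(np.uint8))
    mm=l==1+st[1:,4].argmax() if 0 else mm
    q=P[mm][:,:2].astype(np.float32);print(len(q),cv2.minAreaRect(q*1000))
# heights
H=(P[...,2]*1000).round().astype(int)
for r in range(156,228,3):print(r,' '.join('%3d'%h for h in H[r,328:400:3]))
cv2.imwrite("pics/crop.png",cv2.resize(im[145:240,320:410],None,fx=6,fy=6,interpolation=cv2.INTER_CUBIC))
```

```text
mat z 0.000888801334276712
1457 ((531.9965209960938, -105.46749114990234), (203.84405517578125, 219.5655975341797), 88.05894470214844)
1246 ((528.04052734375, -103.97986602783203), (158.66555786132812, 119.50044250488281), 18.663955688476562)
156   2   1  -4   3   2  -2  -2   0  -2   2   1  -3   6   0  -1   0   3  -2  -2  -2   1   1   2   0
159   3  -3   1   1   2   1   1   3  -3   3   1   0   2   6   8  13   2   0   3   3  -5  -3   1   1
162  -2  -1   3   0   1   4   0   0   1   6  -2  10   9  10  11  14   3   1   5   7   2   0 1287   1
165   2   2   2  -6   1  -1   4  -1  10   8  13  20  28   8  13  18   7   1   2   2   1  -2   5   3
168   3   0   3   2  -1   9  24  24  11   4  12  13  34  29  17   8  11   3  -1   7  -3   0  -1   0
171   4   0   6  11  13   5  26  30  10  10   8   8  34  31   6  10  12   1   6   4   1   0   4   2
174   1   3   9  15  10  15  30  36  11   9  13  11  32  32   9  19  10  12  -2   8  -2   0   1  -2
177  -1   3   9   7  19  12  12  29  36  12  11  13  34  27  10  14   6   9   3   0   2   0   2  -2
180   2   3   1   8  13  12   6  26  35  36  31  26  32 
[... 844 characters left out ...]
207   0   2   4   1   7  -3  10   7  70  66  67  66  65  62  62  67   8   8  11  14   8   9  -2   2
210  -3  -3   1   0  -1   2   6  10  66  65  68  71  59  61  68  65  11  59  64  61   6  14   2  -3
213  -1   2   4   6   2   0   3   9   9  65  64  66  63  63   5  67  61  73  10  11   8   7   3  -1
216   2   1  -4  -1   1   0   0  10  10  65  63  14  61  62  62  69  70  11   6  -2   4   1  -3   1
219   1   3   2   0   4   3   2   9   8   9  15  11  59   6  34  13   3   2  -1   0   6  -3   4   3
222   2  -1   0   1   4   0   1   3 1287  11  11   6   8   8   2   4  -4  -2   3  -2   4  -2   1  -1
225   1   6  -3   0   1   0  -4  -1   7  11   5  -2   1   4  -3   2   2   2   0   2   4   0  -3   1
```

View pics/crop.png

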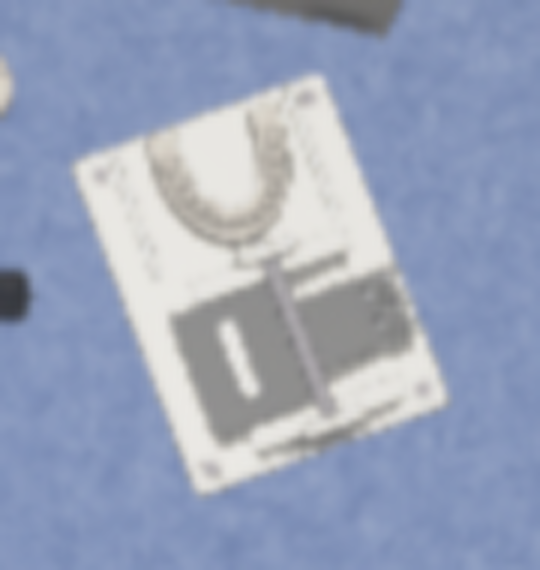

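```bash
python3 - <<'E'
import numpy as np
d=np.load("top1.npz");K=d["mtx"];T=d["pose"]
a=np.radians(18.66);ex=np.array([np.cos(a),np.sin(a)]);ey=np.array([-ex[1],ex[0]])
piv=np.array([.528,-.104])-.035*ex
def at(u,v,z):
    r=T[:3,:3]@np.linalg.inv(K)@[u,v,1];return (T[:3,3]+r*(z-T[2,3])/r[2])[:2]
for n,c,z in[("axle mid",(300,337),.066),("plate mid",(195+5,380),.064),("tail mid",(400,312),.062)]:
    p=at(c[0]/6+320,c[1]/6+145,z);print(n,p,"rel",(p-piv)@ex,(p-piv)@ey)
print(piv, piv-.033*ey, piv+.065*ey)
E
python3 -m crank '[{"dp":[0.48,0.86,-0.26],"angular":[0,0,-0.47]},{"dp":[0.48,0.86,-0.26],"angular":[0,0,-0.47]},{"dp":[0.48,0.86,-0.26],"angular":[0,0,-0.47]},{"dp":[0.48,0.86,-0.26],"angular":[0,0,-0.47]},{"dp":[0.48,0.86,-0.26],"angular":[0,0,-0.47]},{"dp":[0.48,0.86,-0.26],"angular":[0,0,-0.47]},{"dp":[0.48,0.86,-0.26],"angular":[0,0,-0.47]},{"dp":[0.48,0.86,-0.26],"angular":[0,0,-0.47]},{"dp":[0.48,0.86,-0.26],"angular":[0,0,-0.47]},{"dp":[0.48,0.86,-0.26],"angular":[0,0,-0.47]},{"dp":[0.48,0.86,-0.26],"angular":[0,0,-0.47]},{"dp":[0.48,0.86,-0.26],"angular":[0,0,-0.47]},{"dp":[0.48,0.86,-0.26],"angular":[0,0,-0.47]},{"dp":[0.48,0.86,-0.26],"angular":[0,0,-0.47]},{"dp":[0.48,0.86,-0.26],"angular":[0,0,-0.47]},{"dp":[0.48,0.86,-0.26],"angular":[0,0,-0.47]},{"dp":[0,0,0],"angular":[0,0,0]},{"dp":[0,0,0],"angular":[0,0,0]}]' 1 20
```

```text
axle mid [ 0.49325345 -0.11654677] rel -0.0019344166050311725 -0.00077002046501569
plate mid [ 0.47637773 -0.07375603] rel -0.0042320772495915045 0.045170788285774116
tail mid [ 0.50333954 -0.15978506] rel -0.006212678685567982 -0.044962495268092505
[ 0.49483981 -0.11519831] [ 0.50539822 -0.14646363] [ 0.47404296 -0.05361511]
t: 1.9
tcp_pos: [0.5054, -0.1479, 0.1231]
tool_rot: [0.987, 0.163, -0.0, -0.0]
force: [0.8, -0.6, -0.3]
finger_gap: -0.0
gripper_force: 0.0
```

```bash
python3 -m crank '[{"dp":[-0.05,0,-0.3],"angular":[0,0,0]},{"dp":[-0.05,0,-0.3],"angular":[0,0,0]},{"dp":[0,0,-0.3],"angular":[0,0,0]},{"dp":[0,0,-0.3],"angular":[0,0,0]},{"dp":[0,0,-0.1],"angular":[0,0,0]},{"dp":[0,0,-0.1],"angular":[0,0,0]},{"dp":[0,0,-0.1],"angular":[0,0,0]},{"dp":[0,0,-0.1],"angular":[0,0,0]},{"dp":[0,0,-0.1],"angular":[0,0,0]},{"dp":[0,0,0],"angular":[0,0,0]}]'
python3 - <<'E'
from station import vision
import cv2,numpy as np
d=vision.snapshot("scene");cv2.imwrite("pics/s2.png",cv2.resize(d["image"][150:290,300:480],None,fx=4,fy=4,interpolation=cv2.INTER_CUBIC))
E
```

```text
t: 2.9
tcp_pos: [0.5026, -0.1483, 0.0723]
tool_rot: [0.987, 0.162, 0.0, 0.0]
force: [0.6, 0.3, 0.2]
finger_gap: -0.0
gripper_force: 0.0
```

View pics/s2.png

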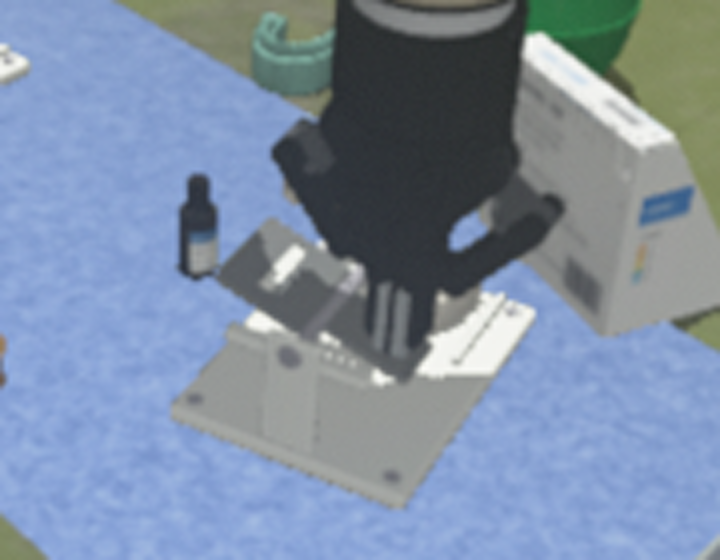

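The fingertips (395,340 in the crop) are pressing the tail down and the plate (290,270) is rising. I'll press a bit further.

```bash
python3 -m crank '[{"dp":[0,0,-0.1],"angular":[0,0,0]},{"dp":[0,0,-0.1],"angular":[0,0,0]},{"dp":[0,0,-0.1],"angular":[0,0,0]},{"dp":[0,0,-0.1],"angular":[0,0,0]},{"dp":[0,0,0],"angular":[0,0,0]}]'
python3 - <<'E'
from station import vision
import cv2,numpy as np
d=vision.snapshot("scene");cv2.imwrite("pics/s3.png",cv2.resize(d["image"][150:290,300:480],None,fx=4,fy=4,interpolation=cv2.INTER_CUBIC))
E
```

```text
t: 3.45
tcp_pos: [0.5023, -0.1483, 0.06]
tool_rot: [0.987, 0.162, -0.0, -0.0]
force: [-0.4, 0.0, -0.3]
finger_gap: 0.003
gripper_force: 0.0
```

View pics/s3.png

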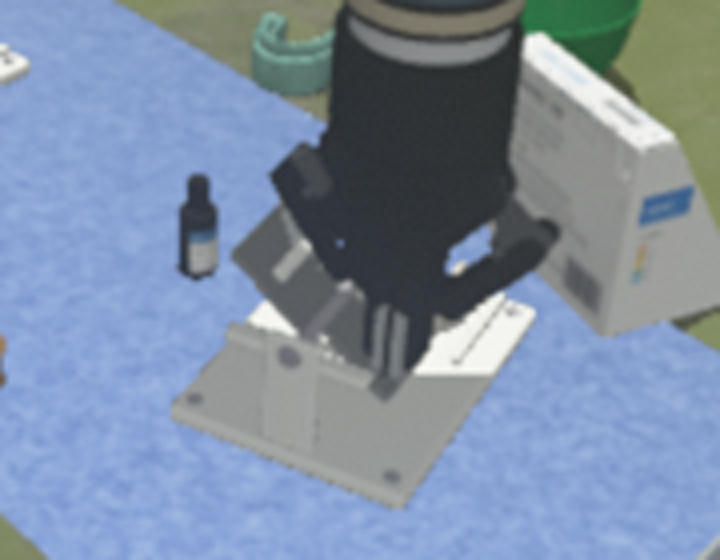

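The plate is up at about 45° (tip near 240,255 in the crop), with the gripper knuckle close above it. I'll lift clear now and turn the tool 90° so the knuckles stay out of the way.

```bash
python3 -m crank '[{"dp":[0,0,0.5],"angular":[0,0,0]},{"dp":[0,0,0.9],"angular":[0,0,0]},{"dp":[0,0,0.9],"angular":[0,0,0]},{"dp":[0,0,0.9],"angular":[0,0,0]},{"dp":[0,0,0],"angular":[0,0,0]}]'; python3 -c "
from station import sense
print(sense()['q'])"
```

```text
t: 4.0
tcp_pos: [0.5046, -0.1494, 0.1598]
tool_rot: [0.987, 0.162, 0.003, 0.002]
force: [0.5, -0.6, 0.7]
finger_gap: -0.002
gripper_force: 0.0
[-5.00381325e-01  5.22405172e-01  1.76945276e+00  3.84452948e-05
  8.42140907e-01  7.45759880e-01]
```

```bash
python3 -m crank '[{"dp":[-0.1,0.3,0],"angular":[0,0,8.2]},{"dp":[-0.1,0.3,0],"angular":[0,0,8.2]},{"dp":[-0.1,0.3,0],"angular":[0,0,8.2]},{"dp":[-0.1,0.3,0],"angular":[0,0,8.2]},{"dp":[-0.1,0.3,0],"angular":[0,0,8.2]},{"dp":[-0.1,0.3,0],"angular":[0,0,8.2]},{"dp":[-0.1,0.3,0],"angular":[0,0,8.2]},{"dp":[-0.1,0.3,0],"angular":[0,0,8.2]},{"dp":[-0.1,0.3,0],"angular":[0,0,8.2]},{"dp":[-0.1,0.3,0],"angular":[0,0,8.2]},{"dp":[-0.15,0.3,0],"angular":[0,0,8]},{"dp":[0,0,-0.5],"angular":[0,0,0]},{"dp":[0,0,-0.5],"angular":[0,0,0]},{"dp":[0,0,-0.5],"angular":[0,0,0]},{"dp":[0,0,-0.4],"angular":[0,0,0]},{"dp":[0,0,0],"angular":[0,0,0]}]'
python3 - <<'E'
from station import vision
import cv2,numpy as np
d=vision.snapshot("scene");cv2.imwrite("pics/s4.png",cv2.resize(d["image"][150:290,300:480],None,fx=4,fy=4,interpolation=cv2.INTER_CUBIC))
E
```

```text
t: 5.6
tcp_pos: [0.4665, -0.0489, 0.0976]
tool_rot: [0.584, 0.812, -0.001, -0.002]
force: [0.1, 0.8, -1.3]
finger_gap: 0.003
gripper_force: 0.0
```

View pics/s4.png

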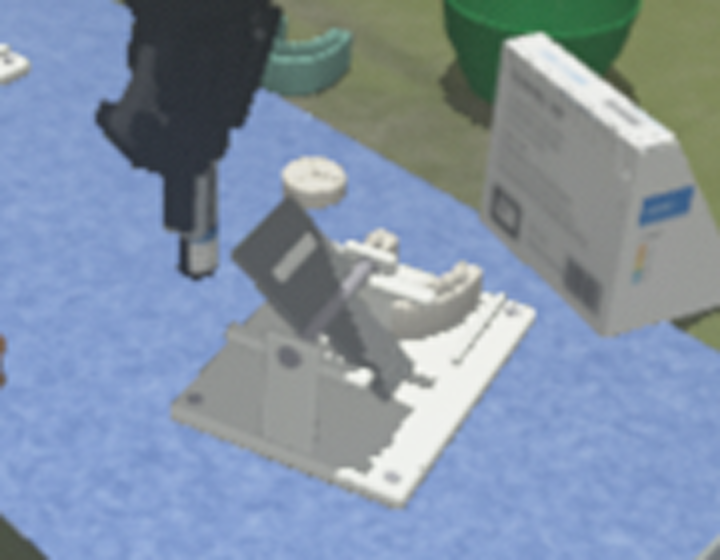

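The plate stands at about 45° (tip 270,220 in the crop) and the fingertips (190,230) are beside it with the bottle behind. Next I'll push along the stand's -y.

```bash
python3 -m crank '[{"dp":[0.064,-0.19,0],"angular":[0,0,0]},{"dp":[0.064,-0.19,0],"angular":[0,0,0]},{"dp":[0.064,-0.19,0],"angular":[0,0,0]},{"dp":[0.064,-0.19,0],"angular":[0,0,0]},{"dp":[0.064,-0.19,0],"angular":[0,0,0]},{"dp":[0.064,-0.19,0],"angular":[0,0,0]},{"dp":[0.064,-0.19,0],"angular":[0,0,0]},{"dp":[0.064,-0.19,0],"angular":[0,0,0]},{"dp":[0.064,-0.19,0],"angular":[0,0,0]},{"dp":[0.064,-0.19,0],"angular":[0,0,0]},{"dp":[0.064,-0.19,0],"angular":[0,0,0]},{"dp":[0.064,-0.19,0],"angular":[0,0,0]},{"dp":[0,0,0],"angular":[0,0,0]}]'
python3 - <<'E'
from station import vision
import cv2,numpy as np
d=vision.snapshot("scene");cv2.imwrite("pics/s5.png",cv2.resize(d["image"][150:290,300:480],None,fx=4,fy=4,interpolation=cv2.INTER_CUBIC))
E
```

```text
t: 6.95
tcp_pos: [0.4917, -0.1188, 0.0995]
tool_rot: [0.584, 0.812, 0.0, 0.001]
force: [0.1, 0.7, -0.1]
finger_gap: 0.002
gripper_force: 0.0
```

View pics/s5.png

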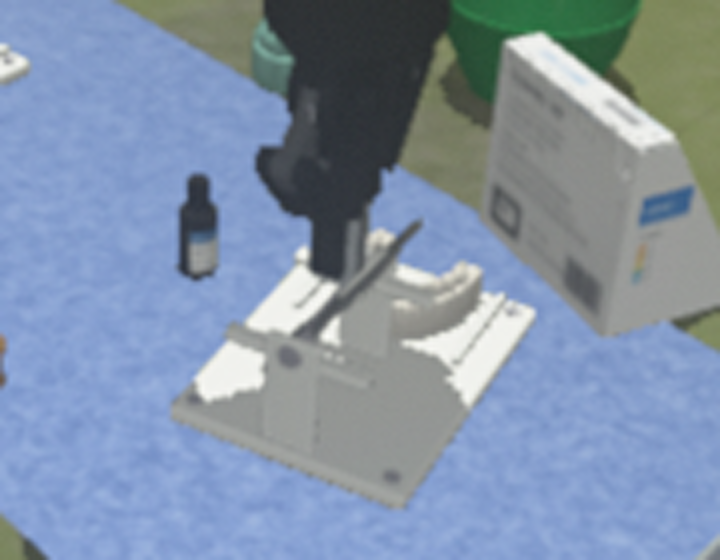

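The plate is now past upright and leaning to -y (tip 415,225 in the crop). I'll continue over and press it down.

```bash
python3 -m crank '[{"dp":[0.064,-0.19,0],"angular":[0,0,0]},{"dp":[0.064,-0.19,0],"angular":[0,0,0]},{"dp":[0.064,-0.19,0],"angular":[0,0,0]},{"dp":[0.064,-0.19,0],"angular":[0,0,0]},{"dp":[0.064,-0.19,0],"angular":[0,0,0]},{"dp":[0,0,-0.1],"angular":[0,0,0]},{"dp":[0,0,-0.1],"angular":[0,0,0]},{"dp":[0,0,-0.1],"angular":[0,0,0]},{"dp":[0,0,-0.1],"angular":[0,0,0]},{"dp":[0,0,-0.07],"angular":[0,0,0]},{"dp":[0,0,0],"angular":[0,0,0]},{"dp":[0,0,0],"angular":[0,0,0]}]'
```

```text
t: 8.2
tcp_pos: [0.5005, -0.1461, 0.0853]
tool_rot: [0.584, 0.812, -0.0, -0.0]
force: [-0.1, 0.2, -0.3]
finger_gap: 0.004
gripper_force: 0.0
```

```bash
python3 -m crank '[{"dp":[0,0,-0.05],"angular":[0,0,0]},{"dp":[0,0,0],"angular":[0,0,0]}]'
```

```text
t: 8.4
tcp_pos: [0.5007, -0.1463, 0.0839]
tool_rot: [0.584, 0.812, 0.0, 0.0]
force: [-0.3, -0.2, 0.4]
finger_gap: -0.0
gripper_force: 0.0
```

```bash
python3 -m crank '[{"dp":[0,0,-0.05],"angular":[0,0,0]},{"dp":[0,0,0],"angular":[0,0,0]}]'; python3 -m crank '[{"dp":[0,0,-0.04],"angular":[0,0,0]},{"dp":[0,0,0],"angular":[0,0,0]}]'
```

```text
t: 8.6
tcp_pos: [0.5006, -0.1462, 0.0823]
tool_rot: [0.584, 0.812, 0.0, -0.0]
force: [-0.4, -0.0, -0.4]
finger_gap: 0.002
gripper_force: 0.0
t: 8.8
tcp_pos: [0.5007, -0.1463, 0.0811]
tool_rot: [0.584, 0.812, -0.0, -0.0]
force: [0.4, -0.4, 0.1]
finger_gap: -0.002
gripper_force: 0.0
```

```bash
python3 -m crank '[{"dp":[0,0,-0.03],"angular":[0,0,0]},{"dp":[0,0,0],"angular":[0,0,0]}]'|grep -E "tcp|force:"; python3 -m crank '[{"dp":[0,0,-0.03],"angular":[0,0,0]},{"dp":[0,0,0],"angular":[0,0,0]}]'|grep -E "tcp|force:"
python3 - <<'E'
from station import vision
import cv2,numpy as np
d=vision.snapshot("scene");cv2.imwrite("pics/s6.png",cv2.resize(d["image"][150:290,300:480],None,fx=4,fy=4,interpolation=cv2.INTER_CUBIC))
E
```

```text
tcp_pos: [0.5007, -0.1463, 0.0809]
force: [-0.6, 0.6, 5.1]
gripper_force: 2.8
tcp_pos: [0.5007, -0.1463, 0.0808]
force: [-1.7, 0.6, 11.4]
gripper_force: 5.7
```

View pics/s6.png

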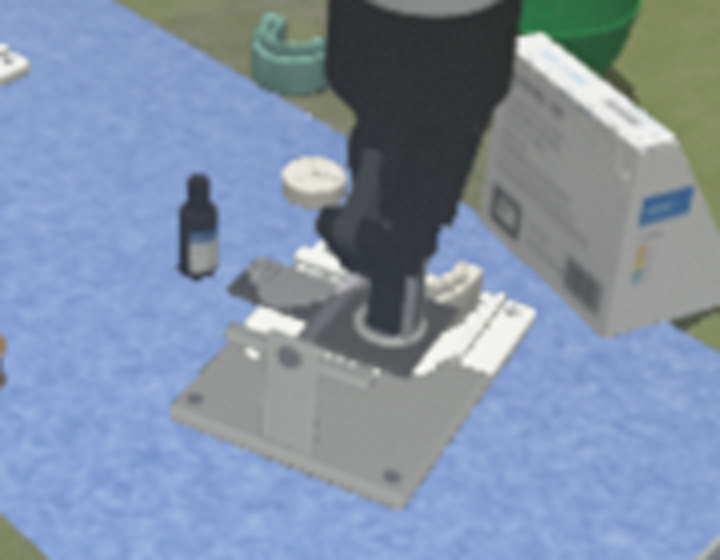

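The plate is flat on the -y side with its ring up (390,325 in the crop), and the hard stop is clear in the force reading. I'll retract straight up and check.

```bash
python3 -m crank '[{"dp":[0,0,0.1],"angular":[0,0,0]},{"dp":[0,0,0.4],"angular":[0,0,0]},{"dp":[0,0,0.8],"angular":[0,0,0]},{"dp":[0,0,0.8],"angular":[0,0,0]},{"dp":[0,-0.8,0.6],"angular":[0,0,0]},{"dp":[0,-0.9,0.6],"angular":[0,0,0]},{"dp":[0,-0.9,0.6],"angular":[0,0,0]},{"dp":[0,-0.9,0.6],"angular":[0,0,0]},{"dp":[0,-0.9,0],"angular":[0,0,0]},{"dp":[0,-0.9,0],"angular":[0,0,0]},{"dp":[0,0,0],"angular":[0,0,0]},{"dp":[0,0,0],"angular":[0,0,0]}]'
python3 - <<'E'
from station import vision
import cv2,numpy as np
d=vision.snapshot("scene");cv2.imwrite("pics/s7.png",cv2.resize(d["image"][120:290,200:480],None,fx=2.8,fy=2.8,interpolation=cv2.INTER_CUBIC))
E
```

```text
t: 10.45
tcp_pos: [0.5002, -0.3051, 0.2145]
tool_rot: [0.584, 0.812, 0.0, -0.001]
force: [0.1, 0.3, -0.2]
finger_gap: 0.001
gripper_force: 0.0
```

View pics/s7.png

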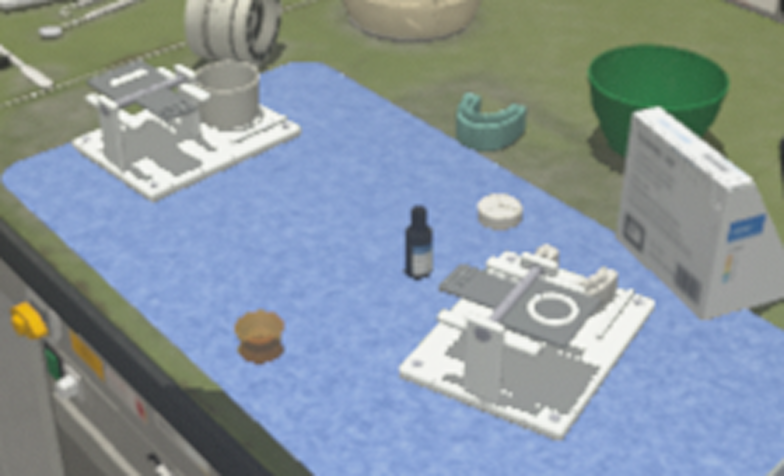

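The ring is up and the paddle lies flat at (552,308 in the crop). The tub stand, bottle, dish and cast have not moved, and the arm is clear, so I'm handing in.

```bash
python3 -c "
from station import order
print(order.sign_off())"
```

```text
the job is handed in; nothing more can be done
None
```

The cast stand's paddle now lies flat on its -y side with the ring face up, nothing else looks moved in the last picture, the arm is clear, and the job was handed in at about 10.5 s; the final press reached about 11 N against the stop, more than a light touch but well under the limits.

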